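# Check both springs of a specimen tilt stage

## Robot

A 6-joint arm with a two-finger parallel gripper is mounted at the origin on the work surface. World frame = base frame: x ahead of the robot, y to its left, z up, the work surface at z = 0. Lengths are in m, angles in rad, forces in N, time in s.
With the tool pointing down it reaches from about 0.35 to 0.85 m from the base axis. Payload 8.1 kg.
Tool frame: the origin (TCP) lies midway between the tips of the shut fingers; the grasp point (between the pads) lies robot.grasp_offset behind it (robot.grasp_offset is the distance from the TCP to the grasp point, in m); z points along the fingers, y is the direction in which the jaws open and shut (so a half turn about z gives the same grasp; the last joint's range is limited). The gripper opens to 93 mm and grips with 3 to 60 N. Pads are 15 mm wide; open, the fingers measure 128 mm over their backs; the gripper's body (75 mm by 188 mm) begins 65 mm behind the grasp point.
Start: joints at [-1.19, 0.13, 1.488, -0, 1.523, -0.085], TCP at [0.27, -0.536, 0.19] pointing down, gripper open.
Joint ranges: [-2.96, 2.96], [-0.89, 2.26], [0.02, 2.5], [-1.34, 4.48], [0, 2.73], [-2.66, 2.66]. Speed limits (rad/s): [2.39, 2.39, 2.79, 3.14, 3.14, 3.14].

## Interface

Orientations are given as a rotation vector (axis times angle).
In Python, from plant import robot gives the robot as it stands.
- The arm moves only by the shell command python3 -m handwheel 'ROWS' [OPENING] [FORCE]. ROWS is text: rows parted by semicolons, each of 6 numbers parted by spaces: the shift along the world's x, y, z each as a share of 0.3 m, from -1 to 1, then the turn, a rotation vector about the world's x, y, z each as a share of 45 degrees, from -1 to 1. A call has 1 to 5 rows; each row is the pose to reach, as a shift and turn from the pose commanded when the call began; what a row does not reach only later rows make up. A row lasts 1/10 s, in which the tool goes at most 50 mm and 8.59 degrees, less where a joint would pass 70% of its speed; a pose out of reach is approached as far as the arm can. A call with a number of a shift or a turn outside -1 to 1 is refused whole. A call with a gripper value outside its range is refused whole. OPENING is the closure, from -1 (fully open) to 1 (shut), set as the call begins (- or left out, the last holds). The fingers move at their own pace and stop on an object; FORCE is the grip in N (left out, the last holds). Time passes only in rows, so rows that repeat a pose let the fingers close. It gives the time, the measured TCP pose, the force and the opening at its end, in the units of the state.
- robot.read_state(): the state, without advancing time (a new reading comes with each control period).
- robot.read_camera(name): name is "scene" or "side" or "wrist"; returns (picture, depth): 400x640x3 uint8, red, green, blue; 400x640 float32, m along the optical axis (not along the pixel's ray), 0 where there is no reading.
- robot.camera_model(name): a dict with "camera_matrix" (3x3 intrinsics, pixels), "pose" (4x4, takes a point from camera to world coordinates); the wrist camera has in their place "tool_from_camera" (4x4, takes a point from camera to tool coordinates, whose origin is the TCP and whose axes are the flange's). Camera axes: x right, y down, z forward; pixel columns grow to the right and rows downward; lengths in m; the calibration is good to about 2 mm. A picture is of the moment at which its call begins: read the wrist's pose just before it. camera_model takes no time and is no camera call.
- robot.close_job(): hands the job in, once; it reports no verdict.
Trained networks look in the newest picture that a camera, given by its name, has taken for a name from the list of things; names that differ only in an ending like _2 or _b are one class to them, and where a whole thing is asked for, a point or a joint stands for the part that bears it (a point fixed in the world has none). Each returns a list of dicts, best first, with "conf" (0 to 1); they miss things now and then, are a little off and sometimes report something else, mostly with a low value. They report only what shows in the picture. A call takes as long as a camera call. They do not tell look-alikes from the thing itself.
- robot.look_for(camera, query): "rect" ([centre column, centre row, width, height] in pixels, round what is visible of it).
- robot.silhouettes(camera, query): "pixels" (400x640 bool, what is visible of it) and "rect" ([centre column, centre row, width, height] in pixels, round what is visible of it).
- robot.tip_of(camera, query): "at" ([row, column] in pixels: a listed point, or the origin of a listed thing).
The state is a dict: "t": time; "q": joint angles; "dq": joint speeds; "joint_torque": joint torques, N m; "tool_pos": TCP position; "orientation": TCP orientation; "force": force on the tool from outside, world axes, zero at the start; "wrist_torque": the same for the moment, N m; "opening": finger opening in m.
Only numpy, scipy, OpenCV 4.12 (cv2) and the standard library are available. Lean on these libraries where they do the work, as an engineer would, in place of code of your own. Each camera call takes 0.05 s, during which the arm holds its last target.

## Task

Check the springs of the specimen tilt stage: with the fingertips press its left corner pad slowly down until the needle stands in front of the left rider on the scale, hold it there for about a second, then let go so that the needle springs back to the middle; after that do the same with the right corner pad and the right rider, and finish clear of the stage. Do not swing the needle past a rider, and do not shift the riders. Nothing is picked up: leave the tub on the stage and everything on the bench where it stands.

Things in the scene. Friction and masses are not known exactly. Their poses are not given: they have to be found in the camera images.
- stage: The tilt stage's fixed grey base, 230 (x) x 280 (y) x 20 mm, bolted down. Origin on the bench under the pivot axis; its x points away from the robot, its y to the left as seen from the robot (turned up to 0.3 rad), z up.
- pivot (a point): Centre of the pivot axis, 80 mm above the bench over the stage's origin; the axis is level and parallel to the stage's x. An aluminium plate, 170 (x) x 250 (y) x 8 mm, rocks sideways about it; its top face is 12 mm above the axis.
- scale_mid (a point): Middle of the top edge of the white scale, 248 mm above the bench at x = +98, y = 0 mm in the stage's frame. The scale is 150 mm wide (y), 44 mm tall, 4 mm thick, stands on two posts at the stage's far edge and faces away from the robot; its longest tick is the middle.
- plate (a joint): Tilt of the rocking plate in rad: 0 is level (rest), positive when its left side (+y of the stage) is down and the needle leans left, negative to the right; stops at +-0.32. Centring springs of 4.5 N m/rad, well damped: pressing a pad 0.1 rad down takes about 4.5 N, and it returns to 0 by itself when released.
- pad_left (a point): Round black rubber press pad, 34 mm across and 6 mm thick, on the plate's near left corner above a coil spring. The point is the centre of its top face: with the plate level it is at x = -65, y = +100, z = 98 mm in the stage's frame, 18 mm above the axis; it tilts with the plate.
- pad_right (a point): The same pad on the near right corner: with the plate level at x = -65, y = -100, z = 98 mm in the stage's frame.
- needle_tip (a point): Top end of the dark steel needle that stands upright on the plate's far edge and leans with it; 3 to 5 mm wide. 180 mm above the axis (260 mm above the bench when level), at x = +107 mm, just on the far side of the scale. Tilting the plate by t moves it 180 mm x sin(t) along the stage's y.
- rider_left_top (a point): Centre of the top face of the left rider: a brass saddle 14 mm wide (y), 34 mm tall, straddling the scale's top edge left (+y) of the middle, somewhere 18 to 44 mm from it; its top is 260 mm above the bench. The frame's axes are the stage's. It slides along the scale if pushed. The needle passes in front of it (far side) without touching.
- rider_right_top (a point): The same for the right rider, 18 to 44 mm to the right (-y) of the middle; the two distances vary independently.
- stage_tub_mid (a point): Centre (half-way up) of the small lidded white tub, 64 mm across and 50 mm tall, that stands loose on the plate near the pivot axis. It rides along when the plate rocks; it stays where it is.
- bench_tub: Loose lidded white tub, 90 mm across, 85 mm tall, left of the stage; origin at the centre of its underside.
- sample_jar: Loose amber jar, 60 mm across, 85 mm tall, right of the stage; origin at the centre of its underside.
- dish: Loose flat glass dish, 90 mm across, 17 mm tall, left of the stage; origin at the centre of its underside.
- carton: Loose cardboard box 50 x 75 x 35 mm, right of the stage; origin at the centre of its underside.
- brush: Loose brush, 170 mm long, lying in front of the stage on the robot's side; its x runs along it.
- weight: Loose steel balance weight with a knob, 32 mm across, 48 mm tall, right of the stage; origin at the centre of its underside.
Not all that is in view belongs to the job. What is shaped like the part that bears stage_tub_mid but blue or yellow is not meant.

How it is judged:
On the way, in this order (a step that is already met when the one before it is completed fails the run):
1. the left pad is pressed by the fingers and the needle stands at the left rider, within 7 mm of its middle, for 0.5 s (y of needle_tip in the frame of rider_left_top between -0.007 and 0.007 m and contact force between plate_c0 and the fingers above 0.5 N), for 0.5 s.
2. the left pad is let go and the needle is back in the middle (value of joint plate between -0.025 and 0.025 rad and velocity of joint plate between -0.1 and 0.1 rad/s and contact force between each of plate_c0, plate_c1 and the fingers below 0.1 N), for 0.2 s.
3. the right pad is pressed by the fingers and the needle stands at the right rider, within 7 mm of its middle, for 0.5 s (y of needle_tip in the frame of rider_right_top between -0.007 and 0.007 m and contact force between plate_c1 and the fingers above 0.5 N), for 0.5 s.
4. the right pad is let go and the needle is back in the middle (all of step 2), for 0.2 s.
At the end, for the whole second after the job is handed in: After both presses nothing touches the pads, the plate is level (within 0.025 rad) and still, both riders are within 4 mm of where they were, the tub stands upright on the plate within 15 mm of its place, and every other loose thing is within 20 mm of its place (all of step 4 and distance of each of rider_left_top, rider_right_top from where it was at the start of the episode below 0.004 m and distance of stage_tub_mid from where it was at the start of the episode below 0.015 m and angle between stage_tub_mid's own z axis and vertical below 0.1 rad and distance of each of bench_tub, sample_jar, dish, carton, brush, weight from where it was at the start of the episode below 0.02 m).
It fails at once if the needle swings past the left rider (more than 11 mm beyond its middle) (y of needle_tip in the frame of rider_left_top above 0.011 m).
It fails at once if the needle swings past the right rider (more than 11 mm beyond its middle) (y of needle_tip in the frame of rider_right_top below -0.011 m).
It fails at once if a rider is shifted by more than 4 mm (distance of any of rider_left_top, rider_right_top from where it was at the start of the episode above 0.004 m).
It fails at once if the tub on the stage is lifted, carried or pushed more than 30 mm (distance of stage_tub_mid from where it was at the start of the episode above 0.03 m).
It fails at once if another loose thing is lifted, carried or pushed more than 20 mm (distance of any of bench_tub, sample_jar, dish, carton, brush, weight from where it was at the start of the episode above 0.02 m).
It also fails if it takes over 48 s, if anything falls off the work surface, if the arm or the gripper's body presses on something with over 40 N, if the wrist force passes 120 N, or if a joint passes its speed limit or range.

## Working session

There is one attempt and no reset: what is moved stays moved. The work goes in short steps, Python scripts to look and compute and a shell command to move; the robot and the scene stay as the last step left them, time stands still between calls to the robot, and variables do not carry over. Pictures are saved under pics/ and viewed, and the job is handed in when it is done.

```bash
ls; mkdir -p pics
python3 - <<'E'
from plant import robot
import cv2, numpy as np
s=robot.read_state(); print({k:np.round(v,3) for k,v in s.items()}, robot.grasp_offset)
for c in ["scene","side"]:
    p,d=robot.read_camera(c); cv2.imwrite(f"pics/{c}0.png",p[:,:,::-1]); np.savez(f"{c}0.npz",p=p,d=d)
    m=robot.camera_model(c); print(c,np.round(m["camera_matrix"],1).tolist(),np.round(m["pose"],3).tolist())
    for q in ["stage","pad_left","pad_right","needle_tip","rider_left_top","rider_right_top","scale_mid","stage_tub_mid","pivot"]:
        try:
            r=robot.tip_of(c,q); print(q,[(np.round(x["at"],1).tolist(),round(x["conf"],2)) for x in r[:3]])
        except Exception as e: print(q,e)
E
```

```text
pics
{'t': np.float64(0.0), 'q': array([-1.19 ,  0.131,  1.489, -0.   ,  1.523, -0.085]), 'dq': array([-0.001,  0.   , -0.001, -0.   ,  0.001,  0.   ]), 'joint_torque': array([-1.0000e-03, -5.5984e+01, -4.9176e+01,  7.7000e-02,  3.6000e-02,
       -0.0000e+00]), 'tool_pos': array([ 0.269, -0.535,  0.189]), 'orientation': array([-3.055, -0.725,  0.   ]), 'force': array([-0.493,  0.412, -1.224]), 'wrist_torque': array([-0.054,  0.035,  0.028]), 'opening': np.float64(0.093)} 0.0188
scene [[419.7, 0.0, 320.4], [0.0, 419.7, 199.5], [0.0, 0.0, 1.0]] [[-0.236, 0.769, -0.594, 1.083], [0.972, 0.187, -0.144, 0.13], [0.0, -0.611, -0.792, 0.875], [0.0, 0.0, 0.0, 1.0]]
stage [([251.2, 321.6], 0.84)]
pad_left [([224.3, 376.8], 0.9)]
pad_right [([226.0, 295.9], 0.17)]
needle_tip [([225.9, 296.5], 0.55)]
rider_left_top [([227.7, 314.6], 0.59)]
rider_right_top [([216.0, 290.2], 0.68)]
scale_mid [([222.0, 299.6], 0.8), ([250.9, 414.8], 0.5)]
stage_tub_mid [([296.0, 197.2], 0.87), ([190.2, 402.1], 0.74), ([231.5, 318.2], 0.67)]
pivot [([233.5, 324.9], 0.96)]
side [[409.2, 0.0, 307.9], [0.0, 409.2, 203.8], [0.0, 0.0, 1.0]] [[0.926, -0.293, 0.238, 0.341], [-0.377, -0.72, 0.583, -0.531], [0.001, -0.629, -0.777, 0.859], [0.0, 0.0, 0.0, 1.0]]
stage [([233.0, 321.0], 0.75)]
pad_left [([182.1, 282.1], 0.64)]
pad_right [([252.6, 295.6], 0.77)]
needle_tip [([182.7, 283.8], 0.33), ([314.9, 361.3], 0.3)]
rider_left_top [([144.7, 356.2], 0.5)]
rider_right_top [([163.2, 367.2], 0.4)]
scale_mid [([161.9, 365.1], 0.69)]
stage_tub_mid [([210.1, 208.7], 0.74), ([281.7, 432.1], 0.59), ([204.3, 324.8], 0.57)]
pivot [([213.5, 314.6], 0.7)]
```

View pics/scene0.png

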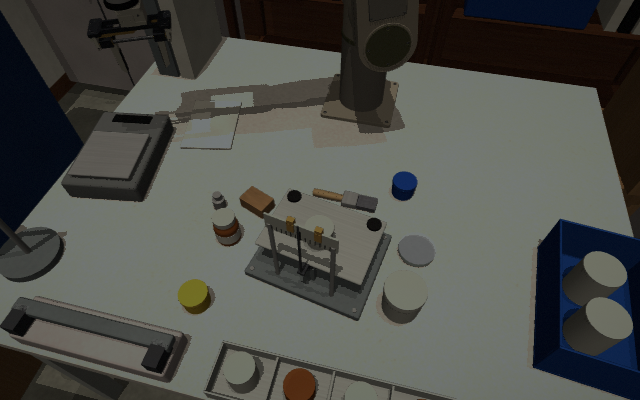

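View pics/side0.png

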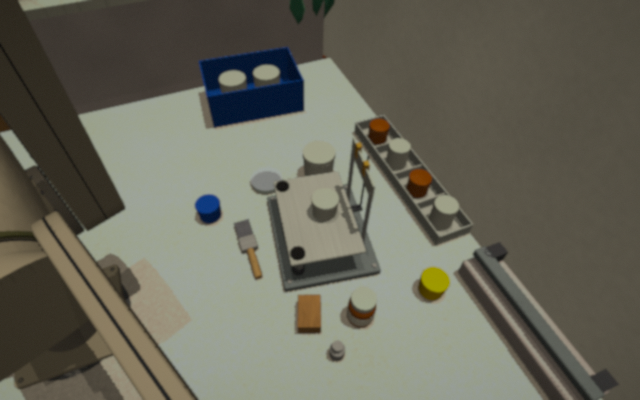

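Run:
```python
import cv2,numpy as np
a=np.load("scene0.npz")["p"][:,:,::-1];b=np.load("side0.npz")["p"][:,:,::-1]
cv2.imwrite("pics/c1.png",cv2.resize(a[180:310,230:420],None,fx=4,fy=4,interpolation=cv2.INTER_CUBIC))
cv2.imwrite("pics/c2.png",cv2.resize(b[120:270,230:430],None,fx=4,fy=4,interpolation=cv2.INTER_CUBIC))
```

```text
(no output)
```

View pics/c1.png

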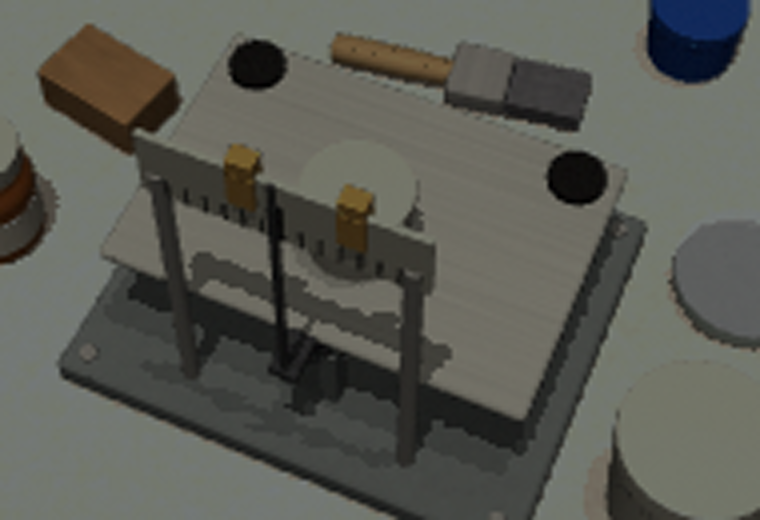

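View pics/c2.png

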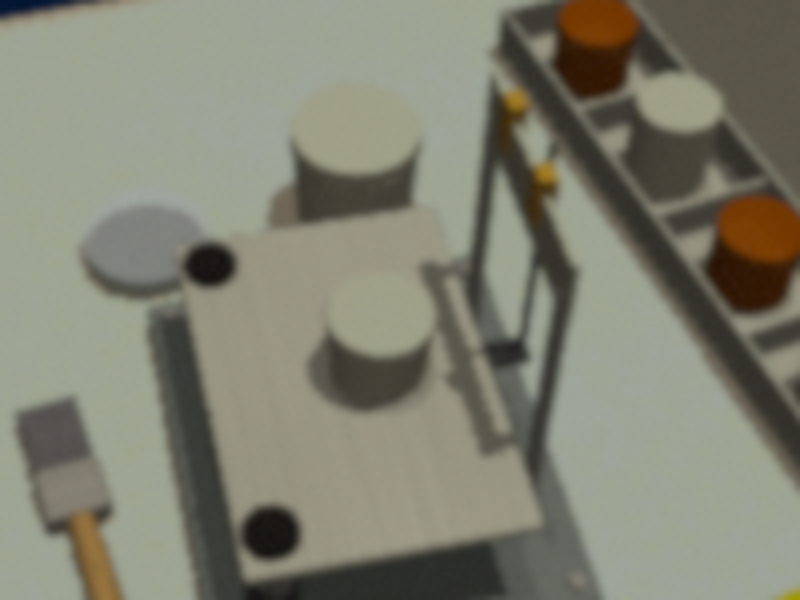

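The scene view shows the stage from the far side. The right pad is at about (294,196), the left pad at (374,224), the riders at (291,218) and (319,228), and the needle tip at (298,227). Next I fit the stage pose and the rider offsets.

```bash
cat > h.py <<'E'
import numpy as np, cv2
from scipy.optimize import least_squares
from plant import robot
M={c:robot.camera_model(c) for c in("scene","side")}
def proj(c,P):
    m=M[c]; T=np.linalg.inv(m["pose"]); p=(T[:3,:3]@np.asarray(P).T).T+T[:3,3]
    u=p@m["camera_matrix"].T; return u[:,:2]/u[:,2:]
def ray(c,uv,z):
    m=M[c]; d=m["pose"][:3,:3]@np.linalg.solve(m["camera_matrix"],[uv[0],uv[1],1]); o=m["pose"][:3,3]
    return o+d*(z-o[2])/d[2]
def W(P,s):
    x,y,a=s; P=np.atleast_2d(P); c,n=np.cos(a),np.sin(a)
    return np.c_[x+c*P[:,0]-n*P[:,1],y+n*P[:,0]+c*P[:,1],P[:,2]]
E
python3 - <<'E'
from h import *
f=lambda u,v:(230+u/4-.4,180+v/4-.4)
g=lambda u,v:(230+u/4-.4,120+v/4-.4)
obs=[("scene",f(257,64),(-.065,-.1,.098)),("scene",f(577,177),(-.065,.1,.098)),
("scene",f(138,133),(.1,-.075,.248)),("scene",f(436,236),(.1,.075,.248)),("scene",f(272,186),(.107,0,.26)),
("scene",f(62,368),(.115,-.14,.012)),("scene",f(644,228),(-.115,.14,.02)),
("scene",f(102,252),(.085,-.125,.09)),("scene",f(523,415),(.085,.125,.09)),
("side",g(210,263),(-.065,.1,.098)),("side",g(271,530),(-.065,-.1,.098)),
("side",g(542,525),(.085,-.125,.09)),("side",g(432,208),(.085,.125,.09)),("side",g(248,577),(-.085,-.125,.09)),("side",g(575,275),(.098,-.075,.248)),("side",g(497,58),(.098,.075,.248))]
def res(s): return np.concatenate([proj(c,W(P,s))[0]-uv for c,uv,P in obs])
r=least_squares(res,[.55,0,0],loss="soft_l1"); print(r.x); print(r.fun.reshape(-1,2).round(1).tolist()); s=r.x
np.save("s.npy",s)
print("pads",W([[-.065,.1,.098],[-.065,-.1,.098]],s).round(4))
for n,c,uv in [("L","scene",f(356,193)),("R","scene",f(244,151)),("L","side",g(515,102)),("R","side",g(545,178)),("needle","scene",f(272,186))]:
    p=ray(c,uv,.26)-[s[0],s[1],0]; a=s[2]; print(n,c,np.round([np.cos(a)*p[0]+np.sin(a)*p[1],-np.sin(a)*p[0]+np.cos(a)*p[1]],4))
m={c:np.load(c+"0.npz") for c in("scene","side")}
for c,uv in [("scene",f(257,64)),("scene",f(577,177))]:
    d=m[c]["d"][int(round(uv[1])),int(round(uv[0]))]; K=M[c]["camera_matrix"]; p=M[c]["pose"]@np.r_[d*np.linalg.solve(K,[*uv,1]),1]; print(p[:3].round(4))
E
```

```text
[ 0.58360145  0.0112028  -0.17557371]
[[-0.2, -0.7], [0.1, -0.7], [-1.6, 0.3], [-0.6, 2.5], [-0.2, -0.1], [0.6, -2.9], [2.5, -5.4], [-1.6, 0.3], [0.5, 1.6], [-0.3, -0.8], [0.0, -0.7], [1.0, -0.1], [-0.2, -1.1], [-1.0, 0.9], [0.4, -2.5], [-1.0, 2.2]]
pads [[ 0.5371  0.121   0.098 ]
 [ 0.5021 -0.0759  0.098 ]]
L scene [0.0955 0.0359]
R scene [ 0.095  -0.0192]
L side [0.0969 0.0328]
R side [ 0.0957 -0.0248]
needle scene [0.107  0.0005]
[ 0.5032 -0.0751  0.0969]
[0.5393 0.1212 0.0983]
```

Fit agrees with the depth readings (pads within 2 mm). Left rider is about +34 mm and right about −21.5 mm, so the tilts are about 0.19 and 0.12 rad. I shut the fingers and go over with the jaws turned along the stage's x.

```bash
python3 -m handwheel '0.08 0.14 0.02 0 0 0.18; 0.16 0.28 0.04 0 0 0.36; 0.24 0.42 0.04 0 0 0.54; 0.32 0.56 0.04 0 0 0.72; 0.4 0.7 0.04 0 0 0.92' 1 20
```

```text
t: 1.5
tool_pos: [0.3902, -0.3245, 0.2024]
orientation: [2.604, 1.756, 0.0]
force: [1.4, -0.3, -0.1]
opening: 0.0574
```

```bash
python3 -m handwheel '0.05 0.15 0 0 0 0.06; 0.1 0.3 0 0 0 0.12; 0.15 0.45 0 0 0 0.18; 0.2 0.6 0 0 0 0.24; 0.25 0.75 0 0 0 0.26' && python3 -m handwheel '0.05 0.15 0 0 0 0; 0.1 0.3 0 0 0 0; 0.15 0.45 0 0 0 0; 0.2 0.6 0 0 0 0; 0.24 0.74 -0.04 0 0 0'
```

```text
t: 2.0
tool_pos: [0.4648, -0.0992, 0.2025]
orientation: [2.415, 2.008, 0.001]
force: [0.7, -0.0, -0.1]
opening: 0.0178
t: 2.5
tool_pos: [0.5382, 0.1233, 0.192]
orientation: [2.415, 2.006, 0.005]
force: [0.5, -0.2, 0.1]
opening: 0.0006
```

Run:
```python
from h import *
from scipy.spatial.transform import Rotation as R
s=np.load("s.npy"); st=robot.read_state(); print({k:np.round(st[k],4) for k in("t","q","tool_pos","orientation","force","opening")})
Rm=R.from_rotvec(st["orientation"]).as_matrix(); print(Rm.round(3), np.degrees(np.arctan2(Rm[1,1],Rm[0,1])))
print("pads",W([[-.065,.1,.098],[-.065,-.1,.098]],s).round(4))
a=robot.read_camera("scene")[0][:,:,::-1];b=robot.read_camera("side")[0][:,:,::-1]
cv2.imwrite("pics/a1.png",np.hstack([cv2.resize(a[150:310,240:440],None,fx=2,fy=3),cv2.resize(b[120:280,230:430],None,fx=2,fy=3)]))
```

```text
{'t': np.float64(2.5), 'q': array([ 0.1324, -0.0041,  1.6249,  0.    ,  1.5168,  0.3173]), 'tool_pos': array([0.5382, 0.1233, 0.192 ]), 'orientation': array([2.4154, 2.0056, 0.0053]), 'force': array([ 0.4941, -0.1715,  0.0783]), 'opening': np.float64(0.0006)}
[[ 0.184  0.983  0.004]
 [ 0.983 -0.184  0.001]
 [ 0.001  0.004 -1.   ]] -10.592927867556195
pads [[ 0.5371  0.121   0.098 ]
 [ 0.5021 -0.0759  0.098 ]]
```

View pics/a1.png

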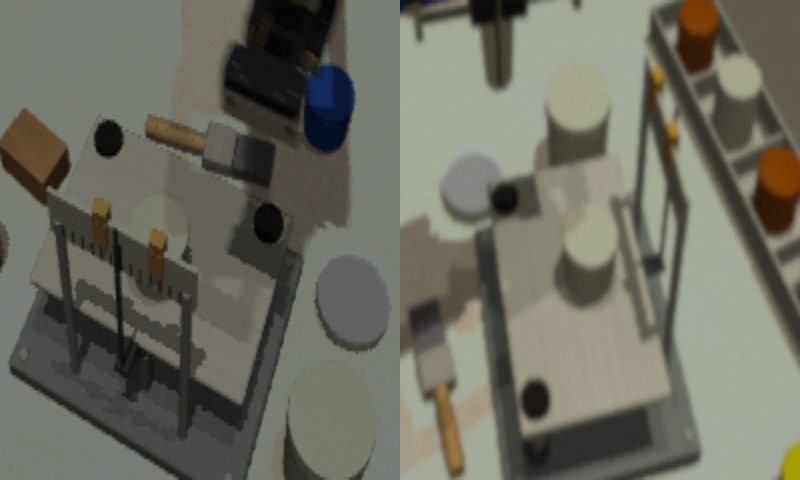

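The gripper hangs over the left pad, and the needle and riders are unobstructed in the scene view. I descend to about 1 cm above the pad.

```bash
python3 -m handwheel '0 -0.007 -0.08 0 0 0; 0 -0.007 -0.16 0 0 0; 0 -0.007 -0.22 0 0 0; 0 -0.007 -0.26 0 0 0; 0 -0.007 -0.27 0 0 0' && python3 -m handwheel '0 0 -0.01 0 0 0; 0 0 -0.02 0 0 0; 0 0 -0.03 0 0 0; 0 0 -0.035 0 0 0; 0 0 -0.035 0 0 0'
```

```text
t: 3.1
tool_pos: [0.5355, 0.1183, 0.1077]
orientation: [-2.417, -2.005, 0.003]
force: [0.5, -0.1, 0.3]
opening: 0.0003
t: 3.6
tool_pos: [0.5365, 0.1188, 0.0987]
orientation: [2.417, 2.006, 0.0]
force: [-0.4, -0.4, 0.5]
opening: 0.0006
```

```bash
python3 -m handwheel '0 0 -0.007 0 0 0; 0 0 -0.014 0 0 0; 0 0 -0.021 0 0 0; 0 0 -0.028 0 0 0; 0 0 -0.033 0 0 0' && python3 -m handwheel '0 0 0 0 0 0'
```

```text
t: 4.1
tool_pos: [0.5364, 0.1188, 0.0884]
orientation: [-2.417, -2.006, 0.0]
force: [0.6, -0.4, 0.2]
opening: 0.0005
t: 4.2
tool_pos: [0.5363, 0.1188, 0.0884]
orientation: [-2.417, -2.006, 0.001]
force: [-0.4, 0.2, 0.0]
opening: 0.0006
```

```bash
cat > look.py <<'E'
from h import *
import sys
st=robot.read_state(); print({k:np.round(st[k],4) for k in("t","tool_pos","force")})
a=robot.read_camera("scene")[0][:,:,::-1]
cv2.imwrite(f"pics/{sys.argv[1]}.png",cv2.resize(a[190:290,250:380],None,fx=6,fy=6,interpolation=cv2.INTER_CUBIC))
E
python3 look.py p1
```

```text
{'t': np.float64(4.2), 'tool_pos': array([0.5363, 0.1188, 0.0884]), 'force': array([-0.4243,  0.2461,  0.029 ])}
```

View pics/p1.png

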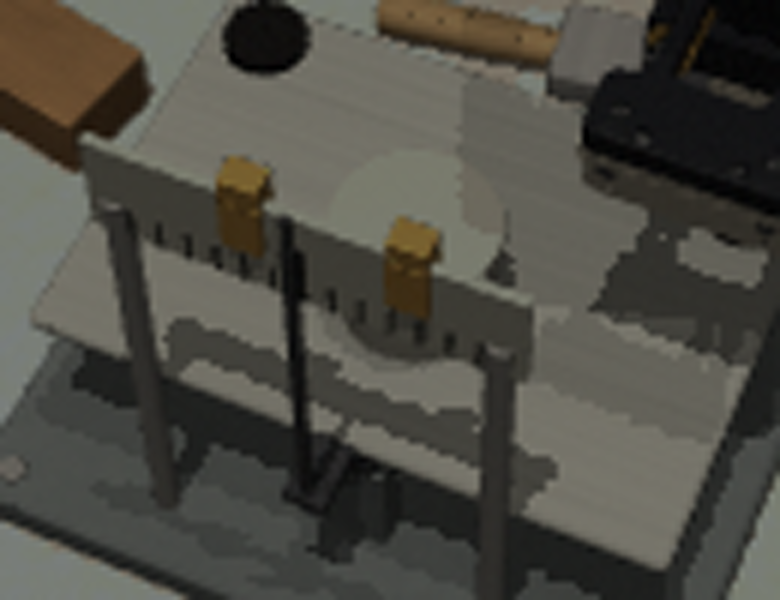

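The needle hasn't moved and there is no force, even though the TCP is nominally below the pad top. I check with the side and wrist cameras.

Run:
```python
from h import *
st=robot.read_state()
b=robot.read_camera("side")[0][:,:,::-1]; w,d=robot.read_camera("wrist")
m=robot.camera_model("wrist"); print(m["tool_from_camera"].round(3),m["camera_matrix"].round(0))
cv2.imwrite("pics/b2.png",cv2.resize(b[80:280,200:460],None,fx=3,fy=3,interpolation=cv2.INTER_CUBIC)); cv2.imwrite("pics/w2.png",w[:,:,::-1])
print(proj("side",[st["tool_pos"]]), (proj("side",[st["tool_pos"]])-[200,80])*3)
```

```text
[[-0.001 -0.96  -0.281  0.078]
 [ 1.    -0.    -0.001 -0.001]
 [ 0.001 -0.281  0.96  -0.195]
 [ 0.     0.     0.     1.   ]] [[342.   0. 317.]
 [  0. 342. 202.]
 [  0.   0.   1.]]
[[281.97920427 187.77683216]] [[245.93761281 323.33049648]]
```

View pics/b2.png

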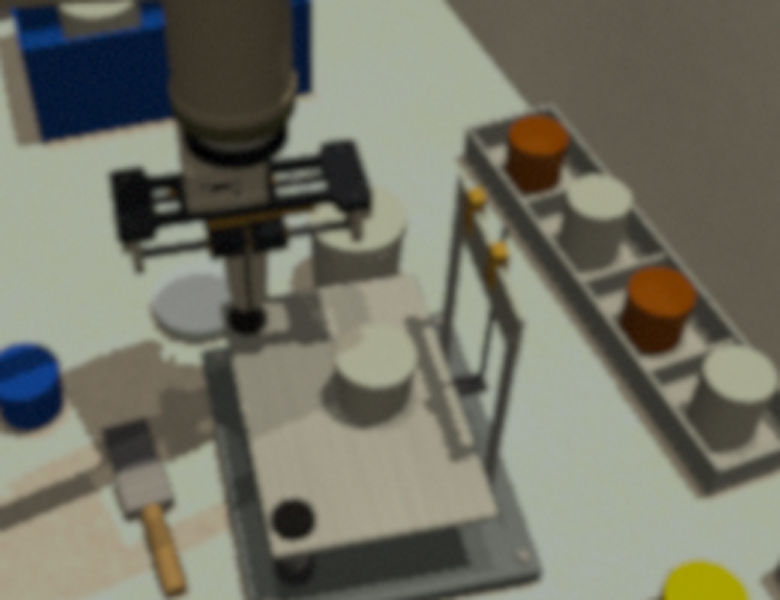

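View pics/w2.png

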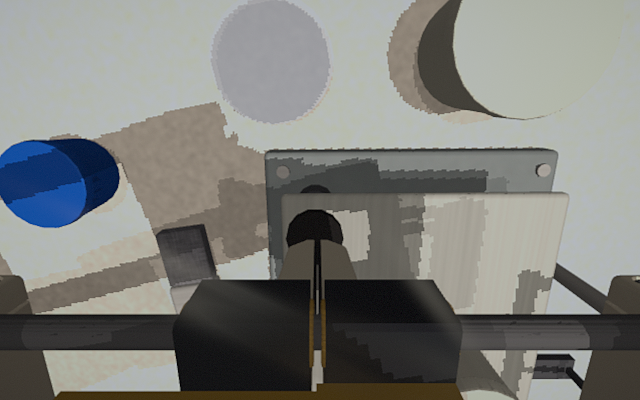

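Run:
```python
from h import *
from scipy.spatial.transform import Rotation as R
st=robot.read_state(); w,d=robot.read_camera("wrist"); m=robot.camera_model("wrist"); K=m["camera_matrix"];T=m["tool_from_camera"]
B=np.eye(4); B[:3,:3]=R.from_rotvec(st["orientation"]).as_matrix(); B[:3,3]=st["tool_pos"]
def pr(Pt):
    p=np.linalg.inv(T)@np.r_[Pt,1]; u=K@p[:3]; return u[:2]/u[2],p[2]
print("tcp",pr([0,0,0]))
s=np.load("s.npy"); pw=W([[-.065,.1,.098]],s)[0]; print("pad",pr((np.linalg.inv(B)@np.r_[pw,1])[:3]))
for (u,v) in [(315,215),(300,225),(333,225),(318,244),(310,250),(325,250),(310,260),(325,260),(350,240),(450,250),(318,213),(450,230)]:
    z=d[v,u]; pc=z*np.linalg.solve(K,[u,v,1]); print((u,v),round(float(z),4),(B@T@np.r_[pc,1])[:3].round(4), w[v,u])
dd=robot.read_camera("side")[1]; Ks=M["side"]["camera_matrix"]
for (u,v) in [(282,188),(282,184),(276,188),(286,189),(282,180),(282,190),(300,200),(260,190)]:
    z=dd[v,u]; print("side",(u,v),(M["side"]["pose"]@np.r_[z*np.linalg.solve(Ks,[u,v,1]),1])[:3].round(4))
cv2.imwrite("pics/w3.png",cv2.resize(w[180:300,240:400,::-1],None,fx=5,fy=5))
```

```text
tcp (array([318.81765614, 234.40708026]), np.float64(0.20933096836923595))
pad (array([319.04258929, 236.69154097]), np.float64(0.19989306358611414))
(315, 215) 0.1948 [0.5373 0.135  0.0992] [20 17 16]
(300, 225) 0.1978 [0.5276 0.1302 0.098 ] [11  9 13]
(333, 225) 0.1975 [0.5463 0.1268 0.0983] [30 27 24]
(318, 244) 0.1772 [0.5373 0.126  0.1202] [15 13 16]
(310, 250) 0.1656 [0.5339 0.1285 0.1318] [80 75 65]
(325, 250) 0.1664 [0.541  0.1269 0.131 ] [82 76 66]
(310, 260) 0.1559 [0.534  0.1282 0.142 ] [80 74 63]
(325, 260) 0.1552 [0.5408 0.1272 0.1426] [80 74 64]
(350, 240) 0.2068 [0.5547 0.1131 0.0921] [163 159 149]
(450, 250) 0.2083 [0.6135 0.0955 0.0924] [168 164 154]
(318, 213) 0.1949 [0.5392 0.1357 0.0989] [18 19 18]
(450, 230) 0.205 [0.6147 0.1084 0.092 ] [170 164 153]
side (282, 188) [0.5334 0.1089 0.0995]
side (282, 184) [0.5382 0.1223 0.0983]
side (276, 188) [0.5201 0.116  0.0977]
side (286, 189) [0.5429 0.1068 0.0939]
side (282, 180) [0.5356 0.1113 0.1254]
side (282, 190) [0.5312 0.1027 0.0995]
side (300, 200) [0.5627 0.0626 0.0915]
side (260, 190) [0.4968 0.1963 0.0145]
```

View pics/w3.png

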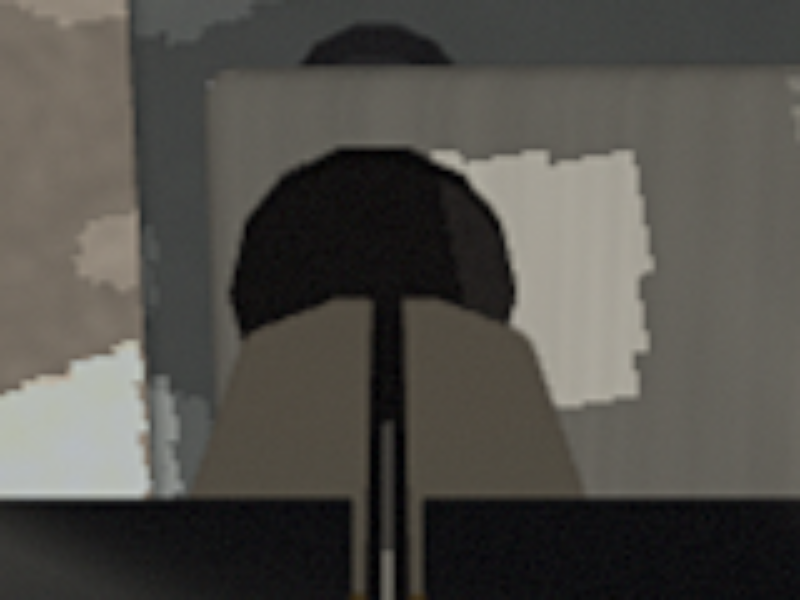

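Run:
```python
from h import *
from scipy.spatial.transform import Rotation as R
st=robot.read_state(); print(st["t"]); w,d=robot.read_camera("wrist"); m=robot.camera_model("wrist"); K=m["camera_matrix"];T=m["tool_from_camera"]
for u in (305,318,330):
  for v in range(206,264,3):
    z=d[v,u]; pc=z*np.linalg.solve(K,[u,v,1]); print((u,v),(T@np.r_[pc,1])[:3].round(4), w[v,u])
```

```text
4.45
(305, 206) [ 0.0195 -0.0081 -0.0043] [94 92 85]
(305, 209) [ 0.0174 -0.0082 -0.0035] [103 101  94]
(305, 212) [ 0.0174 -0.008  -0.0091] [6 8 8]
(305, 215) [ 0.0158 -0.008  -0.0098] [17 17 17]
(305, 218) [ 0.0137 -0.008  -0.009 ] [14 13 12]
(305, 221) [ 0.0119 -0.008  -0.0091] [16 17 16]
(305, 224) [ 0.0103 -0.008  -0.0098] [19 20 17]
(305, 227) [ 0.0084 -0.008  -0.0096] [18 13 17]
(305, 230) [ 0.0071 -0.008  -0.0109] [15 15 17]
(305, 233) [ 0.0048 -0.0081 -0.0098] [23 21 21]
(305, 236) [ 0.0024 -0.0081 -0.0086] [18 14 12]
(305, 239) [ 0.0009 -0.0081 -0.0094] [ 8 11  8]
(305, 242) [ 0.0087 -0.0072 -0.0323] [83 77 68]
(305, 245) [ 0.009  -0.0071 -0.0368] [80 75 64]
(305, 248) [ 0.0089 -0.007  -0.0403] [81 76 66]
(305, 251) [ 0.0087 -0.0069 -0.0433] [82 75 66]
(305, 254) [ 0.0091 -0.0067 -0.0477] [81 75 65]
(305, 257) [ 0.0094 -0.0066 -0.0514] [80 74 65]
(305, 260) [ 0.0087 -0.0065 -0.0533] [81 76 65]
(305, 263) [ 0.0094 -0.0063 -0.0576] [82 75 66]
(318, 206) [ 0.0197 -0.0005 -0.0049] [101  98  91]
(318, 209) [ 0.0178 -0.0005 -0.0046] [64 62 57]
(318, 212) [ 0.0172 -0.0005 -0.0085]
[... 1087 characters left out ...]
  0.0064 -0.0091] [32 28 26]
(330, 224) [ 0.0108  0.0064 -0.0112] [34 33 30]
(330, 227) [ 0.0081  0.0065 -0.0089] [25 22 21]
(330, 230) [ 0.0065  0.0065 -0.0095] [28 26 26]
(330, 233) [ 0.0046  0.0065 -0.0094] [12 12 14]
(330, 236) [ 0.0028  0.0065 -0.0094] [16 15 13]
(330, 239) [ 0.001   0.0065 -0.0098] [14 14 15]
(330, 242) [ 0.009   0.0056 -0.0331] [85 78 69]
(330, 245) [ 0.0087  0.0055 -0.0362] [80 74 64]
(330, 248) [ 0.0085  0.0054 -0.0394] [81 76 65]
(330, 251) [ 0.0087  0.0052 -0.0435] [81 75 64]
(330, 254) [ 0.0087  0.0051 -0.0469] [80 75 64]
(330, 257) [ 0.0089  0.005  -0.0505] [81 75 65]
(330, 260) [ 0.0083  0.0049 -0.0524] [81 75 65]
(330, 263) [ 0.0089  0.0048 -0.0566] [81 75 64]
```

The pad and the fingertip, both measured in the wrist frame, show the tips ending about 30 mm behind the nominal TCP. That leaves a gap of about 21 mm to the pad. Before going lower I check the body's clearance to the tub.

Run:
```python
from h import *
s=np.load("s.npy"); a=s[2]
def S(p): q=p-np.r_[s[0],s[1],0]; return np.round([np.cos(a)*q[0]+np.sin(a)*q[1],-np.sin(a)*q[0]+np.cos(a)*q[1],q[2]],4)
print("tub",S(ray("scene",(318.2,231.5),.117)),S(ray("side",(324.8,204.3),.117)))
w,d=robot.read_camera("wrist"); m=robot.camera_model("wrist"); K=m["camera_matrix"];T=m["tool_from_camera"]
for u in (200,250,300,340,400,440):
  for v in (282,295,310,330,360,390):
    z=d[v,u]; pc=z*np.linalg.solve(K,[u,v,1]); print((u,v),(T@np.r_[pc,1])[:3].round(3), w[v,u])
b,dd=robot.read_camera("side"); Ks=M["side"]["camera_matrix"]
vv,uu=np.mgrid[0:400,0:640]; P=np.stack([uu,vv,np.ones_like(uu)],-1)@np.linalg.inv(Ks).T*dd[...,None]; P=P@M["side"]["pose"][:3,:3].T+M["side"]["pose"][:3,3]
q=P-np.r_[s[0],s[1],0]; X=np.cos(a)*q[...,0]+np.sin(a)*q[...,1];Y=-np.sin(a)*q[...,0]+np.cos(a)*q[...,1];Z=q[...,2]
k=(dd>0)&(Z>.105)&(abs(Y-.1)<.07)&(X<.05)&(X>-.2)
for lo in np.arange(.105,.24,.01):
    j=k&(Z>=lo)&(Z<lo+.01)
    if j.sum()>3: print(round(lo,3),j.sum(),"X",np.percentile(X[j],[2,98]).round(3),"Y",np.percentile(Y[j],[2,98]).round(3))
```

```text
tub [ 1.71e-02 -1.00e-04  1.17e-01] [0.0206 0.0015 0.117 ]
(200, 282) [ 0.035 -0.03  -0.12 ] [81 78 76]
(200, 295) [ 0.035 -0.028 -0.125] [58 56 52]
(200, 310) [ 0.035 -0.026 -0.132] [58 56 53]
(200, 330) [ 0.034 -0.024 -0.137] [32 31 30]
(200, 360) [ 0.028 -0.025 -0.138] [13 16 16]
(200, 390) [ 0.02  -0.026 -0.137] [24 21 22]
(250, 282) [ 0.036 -0.017 -0.12 ] [23 24 26]
(250, 295) [ 0.035 -0.016 -0.126] [49 51 47]
(250, 310) [ 0.036 -0.015 -0.133] [42 42 40]
(250, 330) [ 0.035 -0.014 -0.138] [34 33 33]
(250, 360) [ 0.027 -0.015 -0.137] [20 19 19]
(250, 390) [ 0.02  -0.015 -0.138] [23 19 20]
(300, 282) [ 0.035 -0.005 -0.12 ] [10 11 13]
(300, 295) [ 0.036 -0.005 -0.126] [16 18 17]
(300, 310) [ 0.035 -0.005 -0.132] [29 29 27]
(300, 330) [ 0.034 -0.004 -0.137] [32 32 29]
(300, 360) [ 0.028 -0.004 -0.138] [32 31 28]
(300, 390) [ 0.02  -0.004 -0.138] [27 24 24]
(340, 282) [ 0.036  0.005 -0.121] [11 13 11]
(340, 295) [ 0.035  0.004 -0.125] [14 15 16]
(340, 310) [ 0.035  0.004 -0.131] [19 16 20]
(340, 330) [ 0.034  0.004 -0.137] [31 33 29]
(340, 360) [ 0.027  0.004 -0.137] [32 27 26]
(340, 
[... 400 characters left out ...]
]
(440, 310) [ 0.035  0.025 -0.132] [63 62 58]
(440, 330) [ 0.034  0.024 -0.136] [39 38 39]
(440, 360) [ 0.028  0.024 -0.138] [47 46 46]
(440, 390) [ 0.021  0.024 -0.139] [69 53 25]
0.115 13 X [-0.072 -0.056] Y [0.087 0.091]
0.125 35 X [-0.078 -0.05 ] Y [0.087 0.092]
0.135 43 X [-0.079  0.023] Y [0.03  0.095]
0.145 38 X [-0.079 -0.049] Y [0.087 0.092]
0.155 42 X [-0.08  -0.049] Y [0.087 0.092]
0.165 44 X [-0.081 -0.048] Y [0.086 0.092]
0.175 24 X [-0.08  -0.049] Y [0.087 0.091]
0.195 7 X [-0.15   0.019] Y [0.064 0.106]
0.205 112 X [-0.149  0.02 ] Y [0.06  0.123]
0.215 352 X [-0.146  0.016] Y [0.06  0.125]
0.225 258 X [-0.152  0.025] Y [0.061 0.114]
0.235 671 X [-0.156  0.026] Y [0.061 0.128]
```

Both cameras put the body and the tips about 30 mm further back than nominal, so contact should come at a TCP z of about 0.068. Clearances are fine. I go down slowly.

```bash
python3 -m handwheel '0 0.004 -0.012 0 0 0; 0 0.004 -0.024 0 0 0; 0 0.004 -0.036 0 0 0; 0 0.004 -0.046 0 0 0; 0 0.004 -0.05 0 0 0' && python3 -m handwheel '0 0 -0.005 0 0 0; 0 0 -0.01 0 0 0; 0 0 -0.015 0 0 0; 0 0 -0.02 0 0 0; 0 0 -0.02 0 0 0'
```

```text
t: 5.1
tool_pos: [0.5361, 0.12, 0.0731]
orientation: [-2.417, -2.006, 0.001]
force: [0.4, 0.3, -0.6]
opening: 0.0004
t: 5.6
tool_pos: [0.5366, 0.1202, 0.0678]
orientation: [2.417, 2.006, 0.001]
force: [0.4, 0.2, 1.5]
opening: 0.0005
```

```bash
python3 look.py p2
```

```text
{'t': np.float64(5.6), 'tool_pos': array([0.5366, 0.1202, 0.0678]), 'force': array([0.4292, 0.1925, 1.4533])}
```

View pics/p2.png

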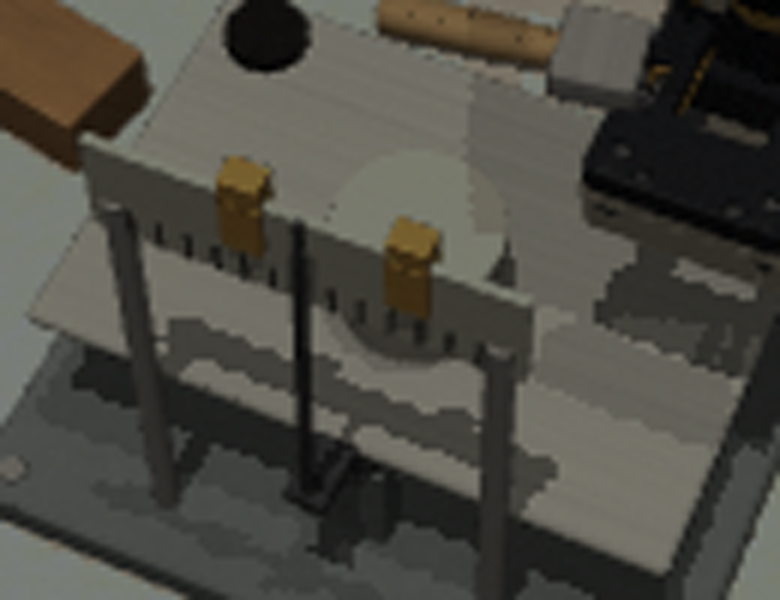

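Contact: the needle moved from 287 to 300 in the crop with 1.5 N. I press on slowly.

```bash
python3 -m handwheel '0 0 -0.004 0 0 0; 0 0 -0.008 0 0 0; 0 0 -0.012 0 0 0; 0 0 -0.016 0 0 0; 0 0 -0.02 0 0 0' && python3 -m handwheel '0 0 -0.004 0 0 0; 0 0 -0.008 0 0 0; 0 0 -0.012 0 0 0; 0 0 -0.015 0 0 0; 0 0 -0.015 0 0 0'
```

```text
t: 6.15
tool_pos: [0.5369, 0.1205, 0.062]
orientation: [-2.417, -2.007, -0.002]
force: [-0.6, 4.8, 5.4]
opening: 0.0004
t: 6.65
tool_pos: [0.537, 0.1208, 0.0577]
orientation: [-2.417, -2.006, -0.002]
force: [-0.6, 5.0, 5.7]
opening: 0.0004
```

```bash
python3 look.py p3
python3 - <<'E'
from h import *
s=np.load("s.npy")
for t in (0,.024,.1,.12,.14,.16,.18,.19,.2,.22,-.1,-.12,-.14):
    y=.18*np.sin(t); print(t,round(y*1e3,1),((proj("scene",W([[.107,y,.08+.18*np.cos(t)],[.107,y*.8,.08+.144*np.cos(t)]],s))-[250,190]+.4)*6).round(0).tolist())
E
```

```text
{'t': np.float64(6.65), 'tool_pos': array([0.537 , 0.1208, 0.0577]), 'force': array([-0.5559,  5.0259,  5.7242])}
0 0.0 [[287.0, 218.0], [292.0, 285.0]]
0.024 4.3 [[300.0, 223.0], [302.0, 289.0]]
0.1 18.0 [[342.0, 241.0], [334.0, 302.0]]
0.12 21.5 [[353.0, 246.0], [343.0, 306.0]]
0.14 25.1 [[364.0, 251.0], [351.0, 310.0]]
0.16 28.7 [[375.0, 256.0], [360.0, 314.0]]
0.18 32.2 [[387.0, 261.0], [369.0, 318.0]]
0.19 34.0 [[392.0, 264.0], [373.0, 320.0]]
0.2 35.8 [[398.0, 266.0], [377.0, 322.0]]
0.22 39.3 [[409.0, 272.0], [386.0, 326.0]]
-0.1 -18.0 [[232.0, 200.0], [249.0, 270.0]]
-0.12 -21.5 [[221.0, 197.0], [241.0, 267.0]]
-0.14 -25.1 [[211.0, 194.0], [233.0, 265.0]]
```

View pics/p3.png

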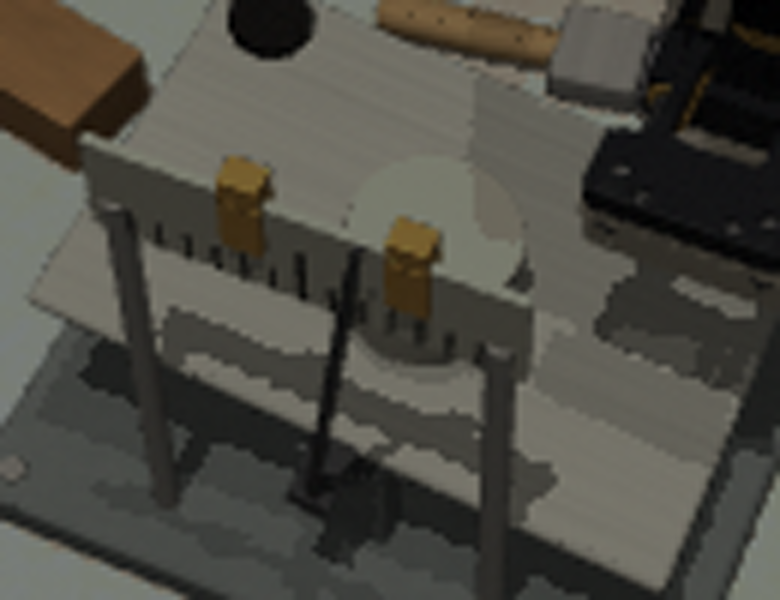

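Needle at crop (355,249), t about 0.125. I calibrate the rider position against the scale ticks with a model overlay before pressing further.

Run:
```python
from h import *
s=np.load("s.npy"); a=robot.read_camera("scene")[0][:,:,::-1]
k=9; o=np.array([258,205]); im=cv2.resize(a[205:260,258:345],None,fx=k,fy=k,interpolation=cv2.INTER_CUBIC)
def pt(P): return ((proj("scene",W(P,s))-o+.5)*k).round().astype(int)
for y in np.arange(-.05,.051,.01):
    p=pt([[.1,y,.204],[.1,y,.215 if abs(y)>1e-6 else .225]]); cv2.line(im,tuple(p[0]),tuple(p[1]),(0,255,0),1)
for y,xx in [(.036,0),(-.021,0)]:
    for h in (.005,):
        P=[[.098+h,y-.007,.226],[.098+h,y+.007,.226],[.098+h,y+.007,.26],[.098+h,y-.007,.26],[.098-h,y-.007,.26],[.098-h,y+.007,.26],[.098+h,y+.007,.26]]
        cv2.polylines(im,[pt(P)],False,(255,0,255),1)
cv2.polylines(im,[pt([[.1,-.075,.204],[.1,.075,.204],[.1,.075,.248],[.1,-.075,.248]])],True,(255,255,0),1)
cv2.imwrite("pics/ov.png",im)
```

```text
(no output)
```

View pics/ov.png

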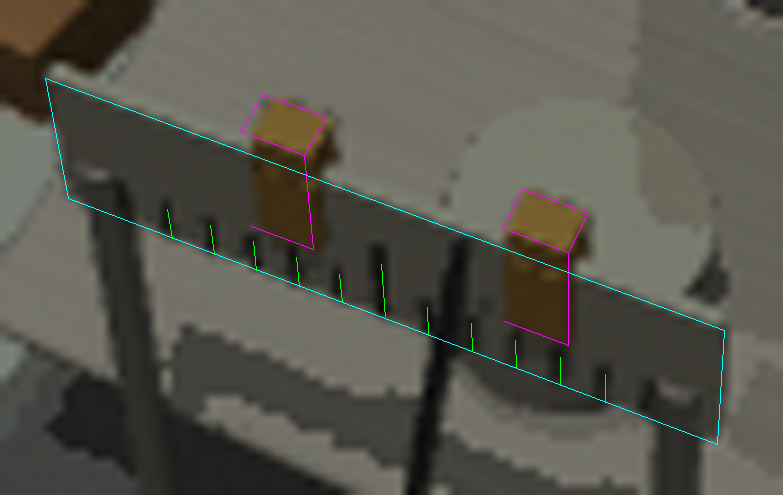

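Ticks and riders match the model with the left rider at +36 mm and the right at about −20 mm. Target for the left press is t≈0.20, about 7.5 mm further down.

```bash
python3 -m handwheel '0 0 -0.004 0 0 0; 0 0 -0.008 0 0 0; 0 0 -0.012 0 0 0; 0 0 -0.016 0 0 0; 0 0 -0.02 0 0 0'; python3 look.py p4
```

```text
t: 7.25
tool_pos: [0.5371, 0.1209, 0.0522]
orientation: [-2.417, -2.007, -0.003]
force: [-2.3, 6.3, 8.9]
opening: 0.0008
{'t': np.float64(7.25), 'tool_pos': array([0.5371, 0.1209, 0.0522]), 'force': array([-2.3104,  6.2979,  8.9011])}
```

View pics/p4.png

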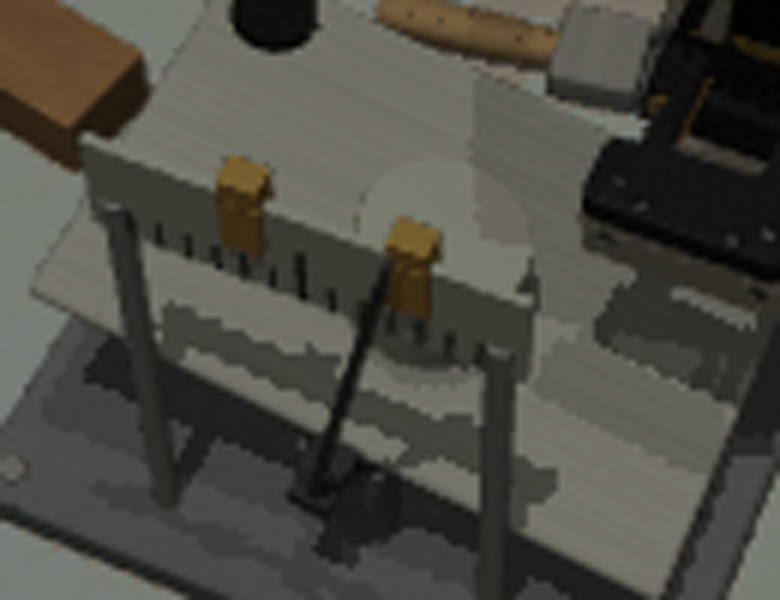

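Needle tip is at (389,260), about 33 mm and at the rider's inner edge. I go 2 mm further, then hold.

```bash
python3 -m handwheel '0 0 -0.003 0 0 0; 0 0 -0.006 0 0 0; 0 0 -0.007 0 0 0; 0 0 -0.007 0 0 0; 0 0 -0.007 0 0 0'; python3 look.py p5
```

```text
t: 7.8
tool_pos: [0.5371, 0.1209, 0.0502]
orientation: [-2.417, -2.007, -0.003]
force: [-3.0, 7.1, 9.7]
opening: 0.0003
{'t': np.float64(7.8), 'tool_pos': array([0.5371, 0.1209, 0.0502]), 'force': array([-3.024 ,  7.089 ,  9.7084])}
```

View pics/p5.png

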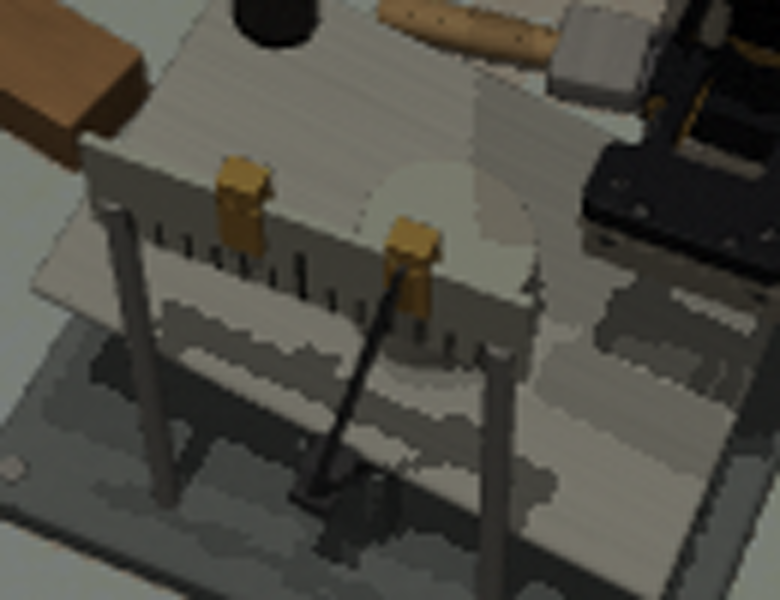

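The tip is at (400,267) in front of the rider, whose face spans about 387–433, so it is near the middle. I hold for 1 s, then let up slowly.

```bash
python3 -m handwheel '0 0 -0.001 0 0 0; 0 0 -0.001 0 0 0; 0 0 -0.001 0 0 0; 0 0 -0.001 0 0 0; 0 0 -0.001 0 0 0' && python3 -m handwheel '0 0 0 0 0 0; 0 0 0 0 0 0; 0 0 0 0 0 0; 0 0 0 0 0 0; 0 0 0 0 0 0'; python3 look.py p6
```

```text
t: 8.35
tool_pos: [0.5371, 0.121, 0.0499]
orientation: [-2.417, -2.007, -0.003]
force: [-1.7, 6.1, 9.9]
opening: 0.0005
t: 8.85
tool_pos: [0.5371, 0.1209, 0.0499]
orientation: [-2.417, -2.007, -0.003]
force: [-2.9, 5.6, 10.3]
opening: 0.0008
{'t': np.float64(8.85), 'tool_pos': array([0.5371, 0.1209, 0.0499]), 'force': array([-2.8631,  5.5527, 10.3255])}
```

```bash
python3 -m handwheel '0 0 0.01 0 0 0; 0 0 0.02 0 0 0; 0 0 0.03 0 0 0; 0 0 0.04 0 0 0; 0 0 0.05 0 0 0' && python3 -m handwheel '0 0 0.02 0 0 0; 0 0 0.05 0 0 0; 0 0 0.1 0 0 0; 0 0 0.15 0 0 0; 0 0 0.2 0 0 0' && python3 -m handwheel '0 0 0.05 0 0 0; 0 0 0.05 0 0 0; 0 0 0.05 0 0 0; 0 0 0.05 0 0 0'; python3 look.py p7
```

```text
t: 9.4
tool_pos: [0.5366, 0.1197, 0.0639]
orientation: [2.417, 2.006, -0.0]
force: [1.5, 0.3, 0.9]
opening: 0.0007
t: 9.9
tool_pos: [0.5368, 0.1199, 0.1257]
orientation: [2.417, 2.006, 0.001]
force: [-0.5, 0.5, 0.0]
opening: 0.0003
t: 10.3
tool_pos: [0.5359, 0.12, 0.138]
orientation: [-2.417, -2.006, 0.002]
force: [-0.3, -0.5, 1.1]
opening: 0.0002
{'t': np.float64(10.3), 'tool_pos': array([0.5359, 0.12  , 0.138 ]), 'force': array([-0.2571, -0.4745,  1.1385])}
```

View pics/p6.png

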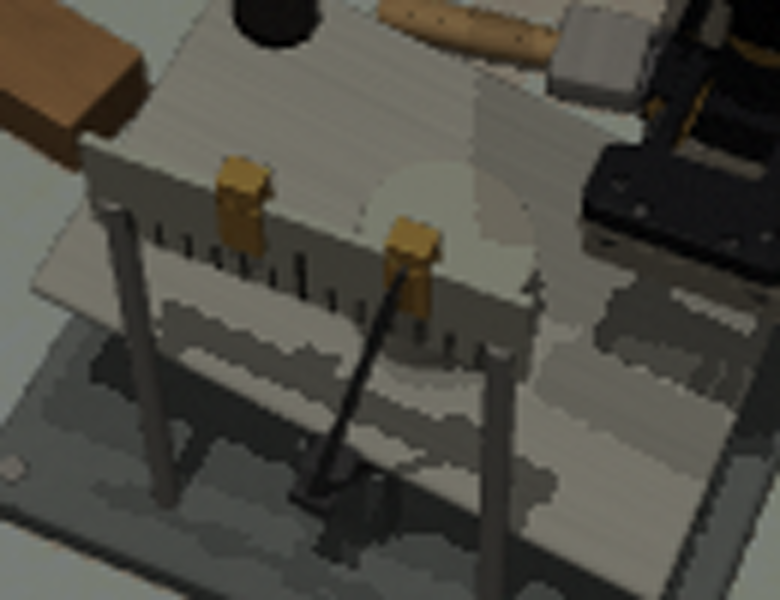

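View pics/p7.png

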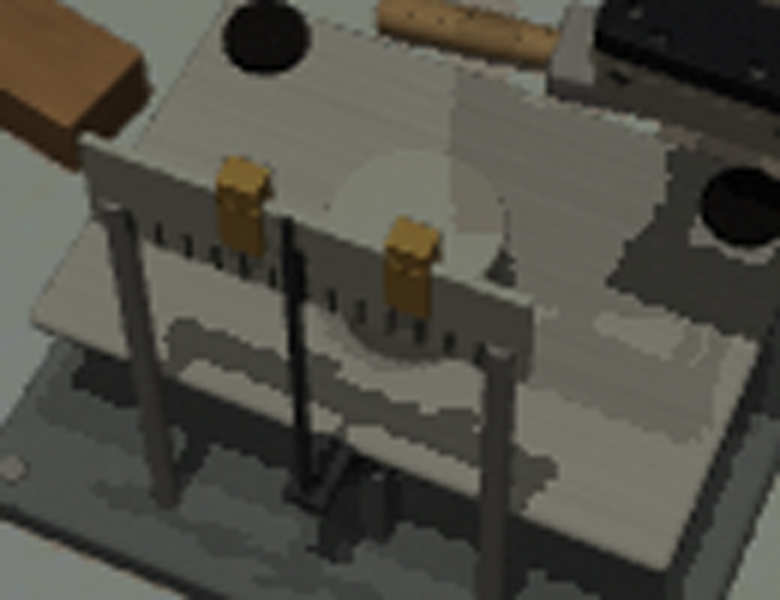

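The left press is done: the needle was about 2 mm from the rider's middle and is now back at 287. Now over to the right pad.

```bash
python3 -m handwheel '-0.023 -0.13 0.04 0 0 0; -0.046 -0.26 0.05 0 0 0; -0.068 -0.39 0.05 0 0 0; -0.09 -0.52 0.04 0 0 0; -0.113 -0.652 0 0 0 0' && python3 -m handwheel '0 0 -0.05 0 0 0; 0 0 -0.1 0 0 0; 0 0 -0.14 0 0 0; 0 0 -0.17 0 0 0; 0 0 -0.18 0 0 0' && python3 -m handwheel '0 0 -0.005 0 0 0; 0 0 -0.01 0 0 0; 0 0 -0.01 0 0 0'; python3 look.py r1
```

```text
t: 10.85
tool_pos: [0.5027, -0.0771, 0.1393]
orientation: [2.416, 2.006, 0.001]
force: [0.5, -0.8, 0.2]
opening: 0.0005
t: 11.35
tool_pos: [0.5019, -0.0742, 0.0832]
orientation: [-2.414, -2.007, 0.002]
force: [0.5, 0.4, -0.2]
opening: 0.0005
t: 11.65
tool_pos: [0.503, -0.0754, 0.0823]
orientation: [2.416, 2.006, 0.001]
force: [-0.4, -0.7, -0.2]
opening: 0.0001
{'t': np.float64(11.65), 'tool_pos': array([ 0.503 , -0.0754,  0.0823]), 'force': array([-0.4134, -0.7076, -0.2412])}
```

Run:
```python
from h import *
from scipy.spatial.transform import Rotation as R
st=robot.read_state(); w,d=robot.read_camera("wrist"); m=robot.camera_model("wrist"); K=m["camera_matrix"];T=m["tool_from_camera"]
cv2.imwrite("pics/w4.png",cv2.resize(w[170:310,220:420,::-1],None,fx=4,fy=4))
B=np.eye(4); B[:3,:3]=R.from_rotvec(st["orientation"]).as_matrix(); B[:3,3]=st["tool_pos"]
for u in (318,):
  for v in range(200,260,4):
    z=d[v,u]; pc=z*np.linalg.solve(K,[u,v,1]); print((u,v),(T@np.r_[pc,1])[:3].round(4),(B@T@np.r_[pc,1])[:3].round(4))
```

```text
(318, 200) [ 0.0247 -0.0005 -0.0095] [ 0.507  -0.0512  0.0919]
(318, 204) [ 0.0226 -0.0005 -0.0106] [ 0.5066 -0.0532  0.093 ]
(318, 208) [ 0.0203 -0.0005 -0.0108] [ 0.5062 -0.0555  0.0931]
(318, 212) [ 0.0179 -0.0005 -0.0106] [ 0.5058 -0.0579  0.0929]
(318, 216) [ 0.0155 -0.0005 -0.0107] [ 0.5053 -0.0602  0.0931]
(318, 220) [ 0.0147 -0.0005 -0.0154] [ 0.5052 -0.0609  0.0977]
(318, 224) [ 0.0128 -0.0005 -0.0167] [ 0.5048 -0.0628  0.099 ]
(318, 228) [ 0.0107 -0.0005 -0.0174] [ 0.5044 -0.0649  0.0997]
(318, 232) [ 0.0081 -0.0005 -0.0166] [ 0.504  -0.0675  0.099 ]
(318, 236) [ 0.0056 -0.0005 -0.0163] [ 0.5035 -0.07    0.0987]
(318, 240) [ 0.0033 -0.0005 -0.0168] [ 0.5031 -0.0721  0.0992]
(318, 244) [ 0.0077 -0.0005 -0.0325] [ 0.5039 -0.0679  0.1149]
(318, 248) [ 0.0075 -0.0006 -0.0371] [ 0.5038 -0.0681  0.1195]
(318, 252) [ 0.0074 -0.0006 -0.0417] [ 0.5038 -0.0682  0.124 ]
(318, 256) [ 0.0074 -0.0006 -0.0463] [ 0.5038 -0.0681  0.1286]
```

View pics/w4.png

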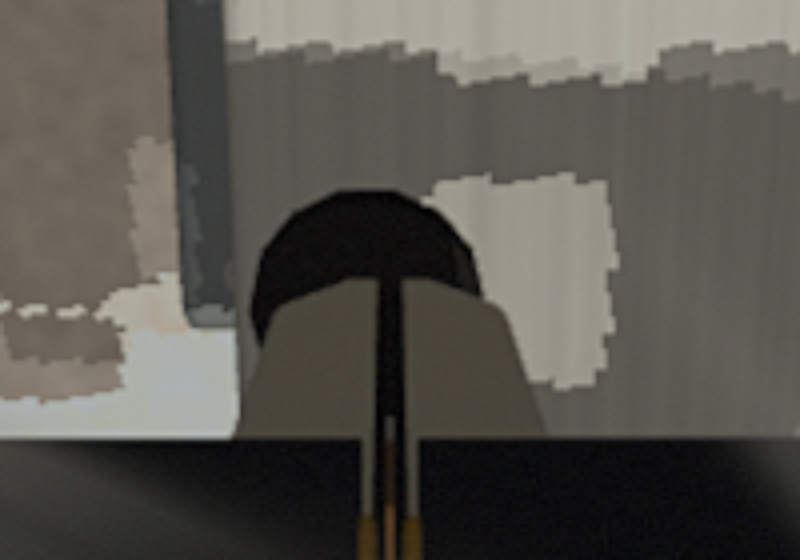

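View pics/r1.png

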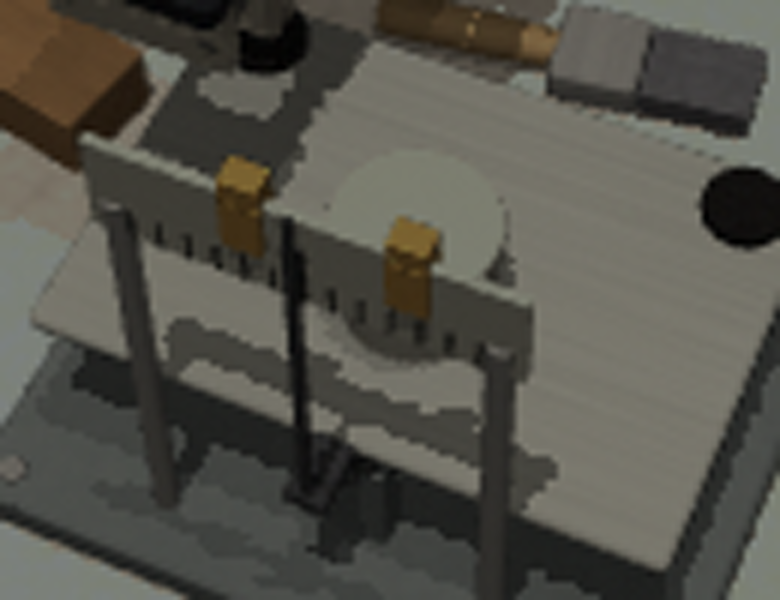

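Fingers are over the right pad (pad centre about 3 mm left of the fingers in the wrist view). I go down to contact.

```bash
python3 -m handwheel '-0.007 0 -0.01 0 0 0; -0.007 0 -0.018 0 0 0; -0.007 0 -0.024 0 0 0; -0.007 0 -0.03 0 0 0; -0.007 0 -0.033 0 0 0' && python3 -m handwheel '0 0 -0.004 0 0 0; 0 0 -0.008 0 0 0; 0 0 -0.012 0 0 0; 0 0 -0.016 0 0 0; 0 0 -0.02 0 0 0' && python3 -m handwheel '0 0 -0.003 0 0 0; 0 0 -0.006 0 0 0; 0 0 -0.009 0 0 0; 0 0 -0.012 0 0 0; 0 0 -0.012 0 0 0'; python3 look.py r2
```

```text
t: 12.25
tool_pos: [0.5003, -0.0755, 0.0716]
orientation: [-2.417, -2.006, 0.0]
force: [-0.3, 0.1, 0.0]
opening: 0.0004
t: 12.75
tool_pos: [0.5007, -0.0759, 0.0661]
orientation: [2.417, 2.006, -0.0]
force: [-0.8, -2.3, 3.4]
opening: 0.0003
t: 13.25
tool_pos: [0.5008, -0.0758, 0.0625]
orientation: [2.417, 2.006, 0.0]
force: [-0.8, -4.2, 3.9]
opening: 0.0008
{'t': np.float64(13.25), 'tool_pos': array([ 0.5008, -0.0758,  0.0625]), 'force': array([-0.7996, -4.2355,  3.9125])}
```

View pics/r2.png

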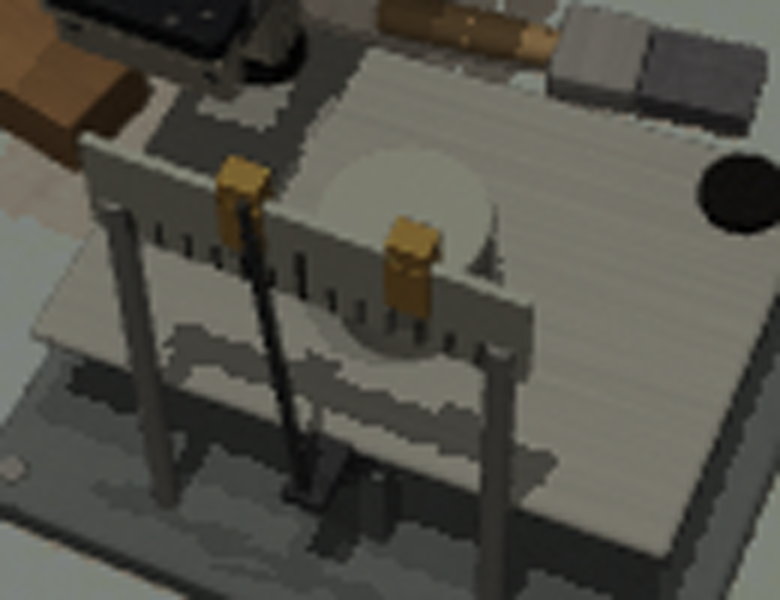

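The tip is at (243,205), y about −14.5 mm. The rider is between −18 and −20.5 mm, so about 2 mm more of press puts it near the middle with margin. I then hold for 1 s.

```bash
python3 -m handwheel '0 0 -0.002 0 0 0; 0 0 -0.004 0 0 0; 0 0 -0.006 0 0 0; 0 0 -0.007 0 0 0; 0 0 -0.007 0 0 0'; python3 look.py r3
```

```text
t: 13.8
tool_pos: [0.5007, -0.0759, 0.0604]
orientation: [2.417, 2.006, 0.0]
force: [-0.1, -5.5, 5.1]
opening: 0.0007
{'t': np.float64(13.8), 'tool_pos': array([ 0.5007, -0.0759,  0.0604]), 'force': array([-0.1388, -5.5184,  5.104 ])}
```

View pics/r3.png

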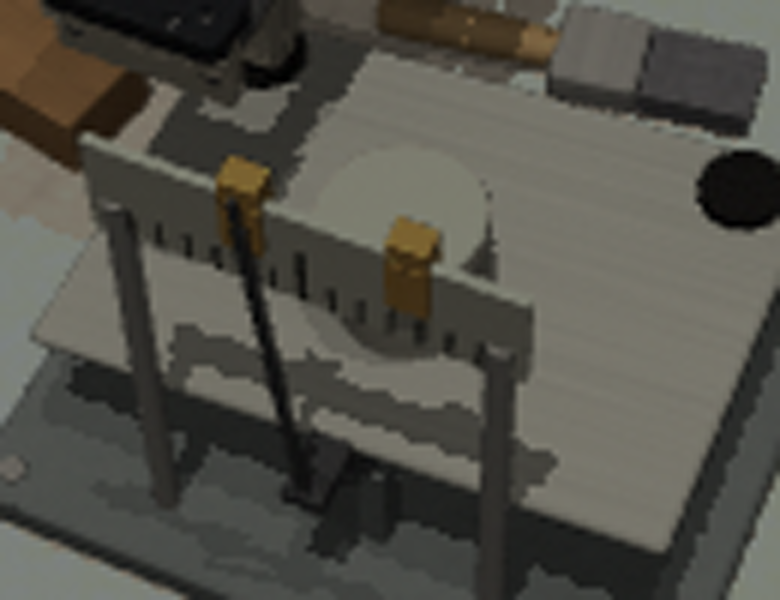

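The tip is at (232,203), about −18 mm and in front of the rider (218–266). I hold, then release and lift clear.

```bash
python3 -m handwheel '0 0 0 0 0 0; 0 0 0 0 0 0; 0 0 0 0 0 0; 0 0 0 0 0 0; 0 0 0 0 0 0' && python3 -m handwheel '0 0 -0.001 0 0 0; 0 0 -0.001 0 0 0; 0 0 -0.001 0 0 0; 0 0 -0.001 0 0 0; 0 0 -0.001 0 0 0'; python3 look.py r4
```

```text
t: 14.35
tool_pos: [0.5007, -0.0759, 0.0604]
orientation: [2.417, 2.006, 0.0]
force: [-0.4, -4.3, 5.1]
opening: 0.0005
t: 14.85
tool_pos: [0.5007, -0.0759, 0.0602]
orientation: [2.417, 2.006, -0.0]
force: [-0.1, -4.6, 6.0]
opening: 0.0007
{'t': np.float64(14.85), 'tool_pos': array([ 0.5007, -0.0759,  0.0602]), 'force': array([-0.0873, -4.56  ,  5.9943])}
```

```bash
python3 -m handwheel '0 0 0.01 0 0 0; 0 0 0.02 0 0 0; 0 0 0.03 0 0 0; 0 0 0.04 0 0 0; 0 0 0.05 0 0 0' && python3 -m handwheel '0 0 0.05 0 0 0; 0 0 0.12 0 0 0; 0 0 0.2 0 0 0; 0 0 0.28 0 0 0; 0 0 0.35 0 0 0' && python3 -m handwheel '-0.1 -0.05 0.05 0 0 0; -0.2 -0.1 0.1 0 0 0; -0.3 -0.15 0.1 0 0 0; -0.3 -0.15 0.1 0 0 0; -0.3 -0.15 0.1 0 0 0' && python3 -m handwheel '0 0 0 0 0 0; 0 0 0 0 0 0; 0 0 0 0 0 0; 0 0 0 0 0 0; 0 0 0 0 0 0'; python3 look.py r5
python3 - <<'E'
from h import *
for c in("scene","side"): cv2.imwrite(f"pics/{c}9.png",robot.read_camera(c)[0][:,:,::-1])
E
```

```text
t: 15.4
tool_pos: [0.5002, -0.0752, 0.0749]
orientation: [-2.417, -2.006, 0.0]
force: [0.1, 0.2, 0.0]
opening: 0.001
t: 15.9
tool_pos: [0.5008, -0.0756, 0.1825]
orientation: [2.416, 2.006, 0.002]
force: [-0.1, 0.6, -0.5]
opening: 0.0005
t: 16.4
tool_pos: [0.4107, -0.1209, 0.2111]
orientation: [2.418, 2.004, 0.002]
force: [0.4, -0.2, 0.2]
opening: 0.0003
t: 16.9
tool_pos: [0.4106, -0.1204, 0.2097]
orientation: [-2.417, -2.007, 0.0]
force: [-0.5, 0.7, -0.1]
opening: 0.0002
{'t': np.float64(16.9), 'tool_pos': array([ 0.4106, -0.1204,  0.2097]), 'force': array([-0.512 ,  0.7211, -0.0851])}
```

View pics/r4.png

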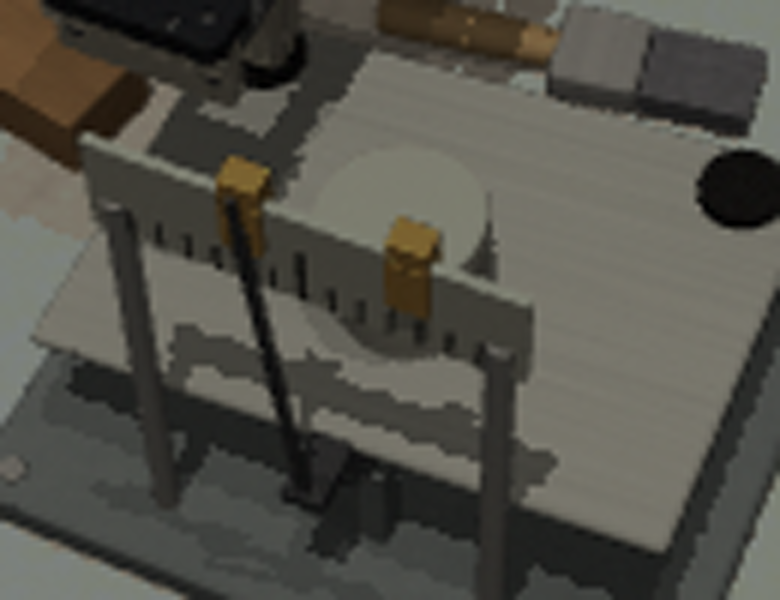

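View pics/r5.png

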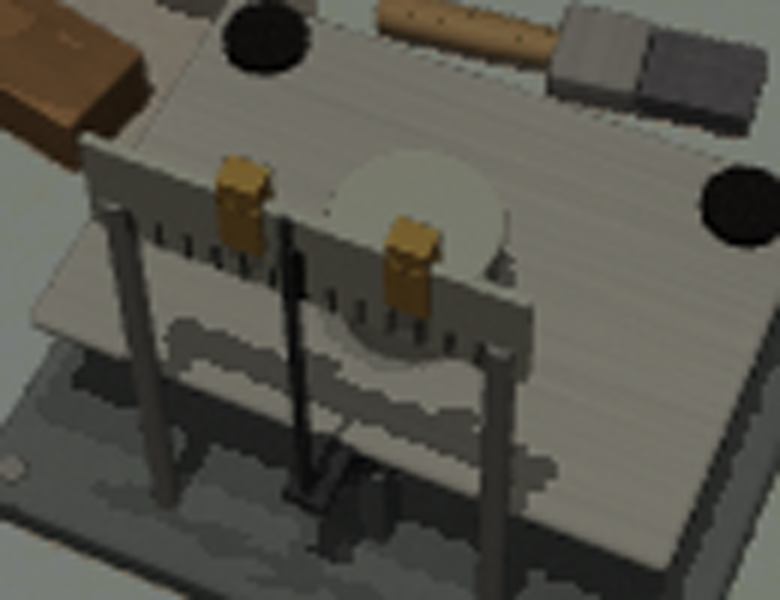

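View pics/scene9.png

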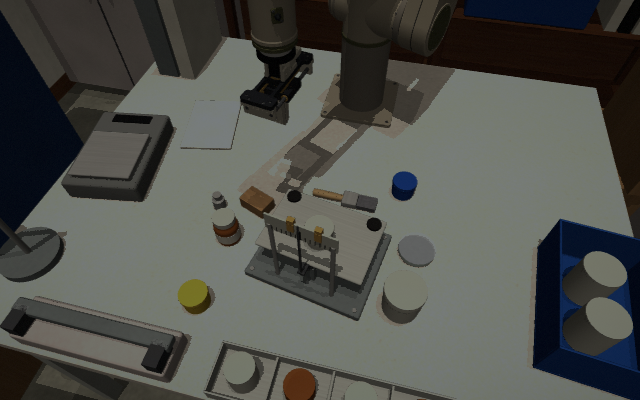

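The needle is back at 287. The riders, the tub and everything on the bench are where they were at the start, and the arm is clear, so I hand in.

```bash
python3 -c "
from plant import robot
print(robot.close_job())"
```

```text
the job is handed in; nothing more can be done
None
```

I pressed both pads to their riders in order, let the needle spring back each time, and handed the job in at about 17 s. No verdict was reported.

- **Left press:** the needle stood about 36–37 mm left of the middle, in front of the left rider, which I measured at about +36 mm. I held it there for about 1 s at roughly 10 N, and it returned to the middle afterwards.
- **Right press:** the needle stood about 18 mm right of the middle, in front of the right rider, which I measured at about −20 mm. I held it for about 1 s at roughly 5–6 N, and it returned to the middle afterwards.
- **Last checks:** the last scene picture shows the needle back at its starting position. By eye, the riders, the stage tub and the loose things stand where they were, and the gripper is clear of the stage with no force on it.

Three measurements disagreed:

- **Fingertip position:** the fingertips end about 30 mm behind the stated TCP. My first approach therefore stopped short of the pad; I measured the gap with the wrist camera and corrected for it.
- **Rider estimates:** readings of the rider positions differed by 3 to 6 mm between the cameras and methods. I relied on the scene-camera overlay against the scale ticks and kept the needle slightly towards the middle.
- **Right rider margin:** allowing for that spread, the needle was at most about 4 mm from the right rider's middle, against the 7 mm allowed.

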